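# Dial in the coffee grinder, backlash taken up, and clamp it

### The job

Set the coffee grinder to the yellow tab: turn the wing knob counter-clockwise until the orange pointer is at least 15 mm past the tab's middle, then bring it back clockwise and stop opposite the tab, so that the pointer's last movement is clockwise and the backlash stays taken up. Then swing the red-gripped clamp lever clockwise, seen from above, fully to its stop. Leave the yellow tab and the other things on the counter where they are.

Things in the scene. Friction and masses are not known exactly. Their poses are not given: they have to be found in the camera images.
- knob_grip (a point): Grip point of the black wing knob: a bar 80 mm long, 14 mm thick, 40 mm tall, white line along its top, at the centre of the grinder's sloping dial. It lies on the dial's axis, 15 mm below the bar's top, 24 mm above the hub under the bar. x along the bar, y across its thickness, z along the dial's axis out of the face (35 degrees from vertical, leaning to the grinder's front). 60 N of grip turns it.
- pointer_tip (a point): Outer tip of the orange pointer on the aluminium ring (132 mm across) under the knob, 78 mm from the dial's axis and 30 mm lower along it than knob_grip. x outwards along the radius, z out of the dial face, y the way the tip travels in a counter-clockwise turn (seen facing the dial).
- tab_mark (a point): Inner edge, at mid width, of the yellow tab clipped to the black dial plate (12 mm wide along the rim, 16 mm radially), 81 mm from the dial's axis. x outwards along the radius, z out of the dial face, y along the rim counter-clockwise. Its place on the rim differs each time; it is stiff and must stay there. The pointer is on it when its tip has y = 0 in this frame.
- dial_ring (a joint): Angle of the pointer ring, rad, counter-clockwise positive (seen facing the dial); 0 when the pointer points straight down the slope; stops at -1.1 and 1.0. Friction about 0.22 N m holds it. It starts 0.35 to 0.95 rad clockwise of the tab.
- wing_knob (a joint): Backlash: angle of the knob relative to the pointer ring, rad, 0 to 0.25. At 0 the knob bears on the ring for turning clockwise; at 0.25 it bears for turning counter-clockwise; between, the knob turns (friction 0.04 N m) and the ring stays put.
- lever_grip (a point): Centre of the upright red round grip (20 mm across, 52 mm tall; its top is 20 mm above this point, and this point 105 mm above the counter) at the end of the steel clamp lever, 85 mm from the lever's vertical pivot, beside the grinder.
- lever_pivot (a point): Point on the clamp lever's vertical pivot axis, level with lever_grip; fixed to the grinder.
- clamp_lever (a joint): Clamp lever angle, rad: 0 fully open, 1.0 clamped against its stop; closing turns it clockwise seen from above, in a horizontal plane. Friction about 0.15 N m; stays where it is left. Starts between 0 and 0.15.
- grinder: Black coffee grinder fixed to the counter: base 270 x 220 x 30 mm, tilted barrel with a 192 mm dial, clear hopper at the back (176 mm across, top at 347 mm). Origin at the centre of its underside; x to its back (hopper axis at x = 130 mm), z up. Dial centre at x = -30, y = 0, z = 170 mm; lever pivot at x = -20, y = -155 mm.
- dosing_cup: Bystander: bare steel dosing cup, 60 mm across, 55 mm tall, standing in front of the grinder. Origin at the centre of its underside. Leave it standing where it is.
- milk_jug: Bystander: steel milk jug with a handle, 90 mm across, 110 mm tall. Origin at the centre of its underside. Leave it standing where it is.
- white_cup: Bystander: white mug, 84 mm across, 65 mm tall. Origin at the centre of its underside. Leave it standing where it is.
- tamper: Bystander: steel tamper standing on its 58 mm foot, 95 mm tall. Origin at the centre of its underside. Leave it standing where it is.
- bean_tin: Bystander: black tin, 90 mm across, 150 mm tall. Origin at the centre of its underside. Leave it standing where it is.
- syrup_bottle: Bystander: amber bottle, 70 mm across, 220 mm tall. Origin at the centre of its underside. Leave it standing where it is.
- brush: Bystander: counter brush lying down, 170 mm long. Leave it where it is.

How it is judged:
On the way, in this order (a step that is already met when the one before it is completed fails the run):
1. the orange pointer has gone at least 15 mm counter-clockwise past the middle of the yellow tab (y of pointer_tip in the frame of tab_mark above 0.015 m), for 0.1 s.
2. the pointer has come back to within 6 mm of the middle of the tab with the knob bearing on its clockwise side (y of pointer_tip in the frame of tab_mark between -0.006 and 0.006 m and value of joint wing_knob below 0.08 rad), for 0.2 s.
3. the clamp lever is swung to its stop (value of joint clamp_lever above 0.92 rad), for 0.1 s.
At the end, for the whole second after the job is handed in: The pointer tip is within 6 mm (half the tab's width), along the rim, of the middle of the yellow tab and at rest, the knob bears on its clockwise side (knob play below 0.08 rad), and the clamp lever is closed (above 0.92 of 1.0 rad) (all of step 2 and value of joint clamp_lever above 0.92 rad and velocity of joint dial_ring between -0.05 and 0.05 rad/s); the robot touches nothing.
It fails at once if the yellow tab is pushed more than 4 mm from its place (distance of tab_mark from where it was at the start of the episode above 0.004 m).
It fails at once if a bystander is moved more than 25 mm (distance of any of dosing_cup, milk_jug, white_cup, tamper, bean_tin, syrup_bottle, brush from where it was at the start of the episode above 0.025 m).
It fails at once if an upright bystander is tipped by more than 30 degrees (angle between any of dosing_cup, milk_jug, white_cup, tamper, bean_tin, syrup_bottle's own z axis and vertical above 0.52 rad).
It also fails if it takes over 54 s, if anything falls off the work surface, if the arm or the gripper's body presses on something with over 40 N, if the wrist force passes 120 N, or if a joint passes its speed limit or range.

### The arm

A 6-joint arm with a two-finger parallel gripper is mounted at the origin on the work surface. World frame = base frame: x ahead of the robot, y to its left, z up, the work surface at z = 0. Lengths are in m, angles in rad, forces in N, time in s.
With the tool pointing down it reaches from about 0.35 to 0.975 m from the base axis. Payload 4.9 kg.
Tool frame: the origin (TCP) lies midway between the tips of the shut fingers; the grasp point (between the pads) lies robot.tcp_to_grasp behind it (robot.tcp_to_grasp is the distance from the TCP to the grasp point, in m); z points along the fingers, y is the line along which they close (so a half turn about z gives the same grasp; the last joint's range is limited). The gripper opens to 85 mm and grips with 20 to 120 N. Pads are 22 mm wide; open, the fingers measure 114 mm over their backs; the gripper's body (76 mm by 85 mm) begins 54 mm behind the grasp point. The pads swing forward as they close: fully open they stand 13 mm farther back than shut.
Start: joints at [1.03, 0.053, 1.613, -0, 1.476, -0.119], TCP at [0.256, 0.57, 0.231] pointing down, gripper open.
Joint ranges: [-3.01, 3.01], [-1.01, 2.22], [0.06, 2.58], [-1.02, 4.17], [0.09, 2.62], [-3.14, 3.14]. Speed limits (rad/s): [2.57, 2.57, 3.14, 3.14, 3.14, 3.14].

### API

Orientations are given as a unit quaternion [x, y, z, w].
In Python, from plant import robot gives the robot as it stands.
- The arm moves only by the tool step_arm, never from a script. Its arguments are lists of equal length, an entry for each row: "dp": the shift along the tool's x, y, z in cm, a list of three; "delta_rot": the turn, a rotation vector about the tool's x, y, z in degrees, a list of three; "claw": the closure, from -1 (fully open) to 1 (shut). A call has 1 to 5 rows; each row shifts and turns the commanded pose from where the row before left it, along the tool's axes as they then stand; what a row does not reach is not made up. A row lasts 1/12 s, in which the tool goes at most 41.7 mm and 7.16 degrees, less where a joint would pass 70% of its speed; a pose out of reach is approached as far as the arm can. A call is refused whole if a number of a shift passes 4.17 or a number of a turn 7.16, either way. A call with a gripper value outside its range is refused whole. The fingers move at their own pace and stop on an object; "force" is the grip in N (left out, the last holds). Time passes only in rows, so rows that do not move let the fingers close. It gives the time, the measured TCP pose, the force, the opening and the grip force at its end, in the units of the state.
- robot.get_state(): the state, without advancing time (a new reading comes with each control period).
- robot.read_camera(name): name is "scene" or "top"; returns (picture, depth): 480x640x3 uint8, red, green, blue; 480x640 float32, m along the optical axis (not along the pixel's ray), 0 where there is no reading.
- robot.camera_model(name): a dict with "vertical_fov" (degrees; the focal length in pixels is half the picture's height over the tangent of half this angle, whatever the lens; pixels are square), "cx", "cy" (the principal point, pixels), "dist_coeffs" ([k1, k2, p1, p2, k3] as OpenCV has them; the pictures are not rectified), "origin" and "orientation" of the camera in the world. Camera axes: x right, y down, z forward; pixel columns grow to the right and rows downward; lengths in m; the calibration is good to about 2 mm. A picture is of the moment at which its call begins. camera_model takes no time and is no camera call.
- robot.close_job(): hands the job in; it is judged then, once.
The state is a dict: "time": time; "joint_pos": joint angles; "qvel": joint speeds; "effort": joint torques, N m; "tool_pos": TCP position; "ee_rot": TCP orientation; "contact_force": force on the tool from outside, world axes, zero at the start; "wrist_torque": the same for the moment, N m; "width": finger opening in m; "finger_force": force on a finger pad.
Only numpy, scipy, OpenCV 4.12 (cv2) and the standard library are available. Lean on these libraries where they do the work, as an engineer would, in place of code of your own. Each camera call takes 0.05 s, during which the arm holds its last target. There are 200 camera calls.

## Working session

There is one attempt and no reset: what is moved stays moved. The work goes in short steps, Python scripts to look and compute and a tool call to move; the robot and the scene stay as the last step left them, time stands still between calls to the robot, and variables do not carry over. Pictures are saved under pics/ and viewed, at most 10 in all, crops included, and the job is handed in when it is done.

Besides the shell and the picture viewer there is one more tool, called as name(argument=value, ...) on one line, values as JSON. step_arm: Moves the arm, as the interface text tells. Its arguments: {"type":"object","properties":{"dp":{"type":"array","items":{"type":"array","items":{"type":"number"}}},"delta_rot":{"type":"array","items":{"type":"array","items":{"type":"number"}}},"claw":{"type":"array","items":{"type":"number"}},"force":{"type":"number"}},"required":["dp","delta_rot","claw"]}

```bash
ls; mkdir -p pics
python3 - <<'E'
from plant import robot
import cv2,numpy as np
for n in("scene","top"):
    p,d=robot.read_camera(n); np.savez(f"{n}0.npz",p=p,d=d); cv2.imwrite(f"pics/{n}0.png",p[:,:,::-1]); print(robot.camera_model(n))
print(robot.get_state(), robot.tcp_to_grasp)
E
```

```text
pics
{'vertical_fov': 57.484908638440444, 'cx': 316.03583378590395, 'cy': 239.79614519587258, 'dist_coeffs': array([-0.02119336,  0.        ,  0.        ,  0.        ,  0.        ]), 'origin': array([0.98197381, 0.75308671, 0.92733688]), 'orientation': array([ 0.23421559,  0.88323691, -0.39104372, -0.11009284])}
{'vertical_fov': 43.29352779919648, 'cx': 329.4623980995373, 'cy': 233.5997239900079, 'dist_coeffs': array([-0.08787946,  0.        ,  0.        ,  0.        ,  0.        ]), 'origin': array([0.24966772, 0.01579665, 1.56251584]), 'orientation': array([ 0.70754354, -0.6989483 ,  0.07371278, -0.0736195 ])}
{'time': 0.1, 'joint_pos': array([ 1.02997566e+00,  5.33041297e-02,  1.61412830e+00, -3.72780091e-05,
        1.47597334e+00, -1.19022797e-01]), 'qvel': array([ 0.00189058, -0.00104244, -0.00132676, -0.00163033,  0.00120221,
       -0.0003623 ]), 'effort': array([ 2.13099629e-04, -3.94904816e+01, -3.71364105e+01, -1.37427769e-04,
        3.94122675e-03,  9.05839585e-06]), 'tool_pos': array([0.25561538, 0.56974088, 0.23019466]), 'ee_rot': array([ 2.09337174e-01,  9.77843098e-01, -8.63675988e-04, -2.76143628e-04]), 'contact_force': array([ 0.1200628 ,  0.19242651, -0.50129564]), 'wrist_torque': array([ 0.02232566,  0.03962617, -0.02029084]), 'finger_force': 0.0, 'width': 0.08521385122961019} 0.0187
```

View pics/scene0.png

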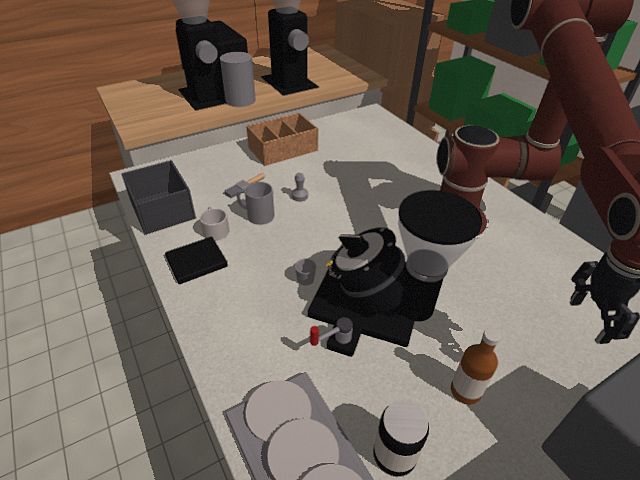

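View pics/top0.png

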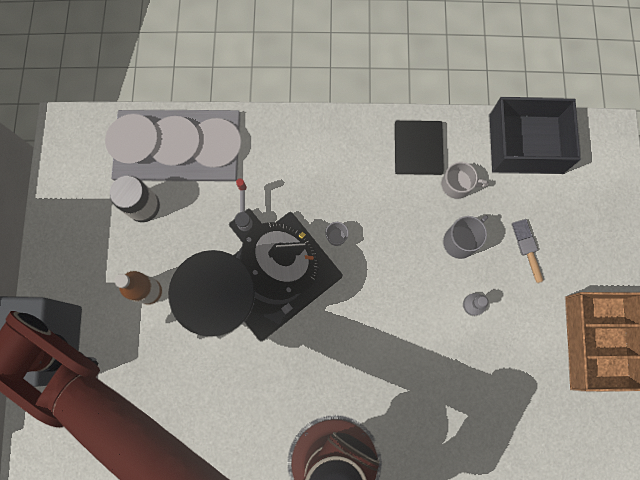

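The scene view shows the grinder at about (370,270), with the red grip at (314,335), the pivot at (344,328) and the dial at (365,260). In the top view the dial is at (283,255), the tab at (302,236), the pointer at about (309,258), the hopper at (212,293) and the red grip at (240,183). Next I'll measure these.

```bash
cat > h.py <<'E'
import numpy as np,cv2
from scipy.spatial.transform import Rotation as R
from plant import robot
def cam(n):
    m=robot.camera_model(n); f=240/np.tan(np.radians(m["vertical_fov"]/2))
    return np.array([[f,0,m["cx"]],[0,f,m["cy"]],[0,0,1]]),np.array(m["dist_coeffs"]),R.from_quat(m["orientation"]).as_matrix(),np.array(m["origin"])
def rays(n,uv):
    K,D,Rm,o=cam(n); q=cv2.undistortPoints(np.float64(uv).reshape(-1,1,2),K,D).reshape(-1,2)
    return o,np.c_[q,np.ones(len(q))]@Rm.T      # direction with unit optical depth
def plane(n,uv,p0,nn):
    o,r=rays(n,uv); return o+r*(((p0-o)@nn)/(r@nn))[:,None]
def deep(n,uv,d):
    o,r=rays(n,uv); uv=np.int32(np.round(uv)).reshape(-1,2); return o+r*d[uv[:,1],uv[:,0]][:,None]
def proj(n,P):
    K,D,Rm,o=cam(n); Q=(np.float64(P).reshape(-1,3)-o)@Rm
    return cv2.projectPoints(Q,np.zeros(3),np.zeros(3),K,D)[0].reshape(-1,2)
def tri(u1,u2):
    o1,r1=rays("scene",u1);o2,r2=rays("top",u2);r1=r1[0];r2=r2[0]
    s=np.linalg.lstsq(np.c_[r1,-r2],o2-o1,rcond=None)[0]
    a=o1+s[0]*r1;b=o2+s[1]*r2; return (a+b)/2,np.linalg.norm(a-b)
def hsv(p): return cv2.cvtColor(p,cv2.COLOR_RGB2HSV)
def mask(p,lo,hi,box):
    m=cv2.inRange(hsv(p),np.array(lo),np.array(hi)); z=np.zeros_like(m);x0,y0,x1,y1=box; z[y0:y1,x0:x1]=m[y0:y1,x0:x1]; return z
def pix(m): v,u=np.nonzero(m); return np.c_[u,v].astype(float)
E
python3 - <<'E'
from h import *
box={"scene":(250,180,480,380),"top":(200,150,360,350)}
for n in box:
    z=np.load(n+"0.npz");p,d=z["p"],z["d"]
    for nm,lo,hi in(("red",(0,170,80),(4,255,255)),("red2",(174,150,80),(180,255,255)),("orange",(5,150,100),(17,255,255)),("yellow",(20,120,100),(33,255,255))):
        q=pix(mask(p,lo,hi,box[n]))
        if len(q): 
            P=deep(n,q,d); print(n,nm,len(q),q.mean(0).round(1),q.min(0),q.max(0),np.median(P,0).round(4),P.max(0).round(3))
    x0,y0,x1,y1={"scene":(285,180,445,300),"top":(220,200,360,305)}[n]
    c=cv2.resize(p[y0:y1,x0:x1],None,fx=5,fy=5,interpolation=cv2.INTER_CUBIC); cv2.imwrite(f"pics/{n}0c.png",c[:,:,::-1])
z=np.load("top0.npz");p,d=z["p"],z["d"]
# hopper top circle
g=np.mgrid[240:340,160:260];q=np.c_[g[1].ravel(),g[0].ravel()].astype(float);P=deep("top",q,d);s=(abs(P[:,2]-.347)<.012)
qq=np.int32(q[s]);(c,r)=cv2.minEnclosingCircle(np.float32(P[s][:,:2]));print("hopper",c,r,np.median(P[s],0),s.sum())
E
```

```text
scene red 107 [314.5 334.7] [311. 327.] [318. 344.] [0.6843 0.2495 0.1146] [0.691 0.255 0.129]
scene red2 6 [313.7 340.8] [312. 333.] [316. 344.] [0.6886 0.2502 0.0857] [0.69  0.254 0.121]
scene orange 1 [479. 368.] [479. 368.] [479. 368.] [0.4442 0.5042 0.1418] [0.444 0.504 0.142]
scene yellow 26 [328.9 262.7] [326. 260.] [332. 265.] [0.5476 0.0869 0.1328] [0.557 0.093 0.138]
top orange 20 [308.4 257. ] [305. 256.] [312. 258.] [0.4908 0.0662 0.1556] [0.494 0.074 0.165]
top yellow 26 [301.7 234.9] [299. 232.] [305. 238.] [0.5482 0.0841 0.1326] [0.557 0.091 0.14 ]
hopper (0.3824561536312103, 0.2559049427509308) 0.08851347863674164 [0.38124077 0.25451233 0.34699368] 5806
```

View pics/top0c.png

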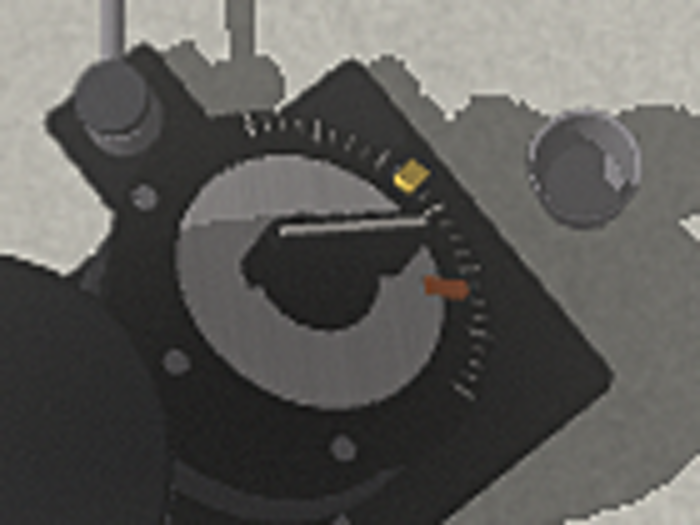

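View pics/scene0c.png

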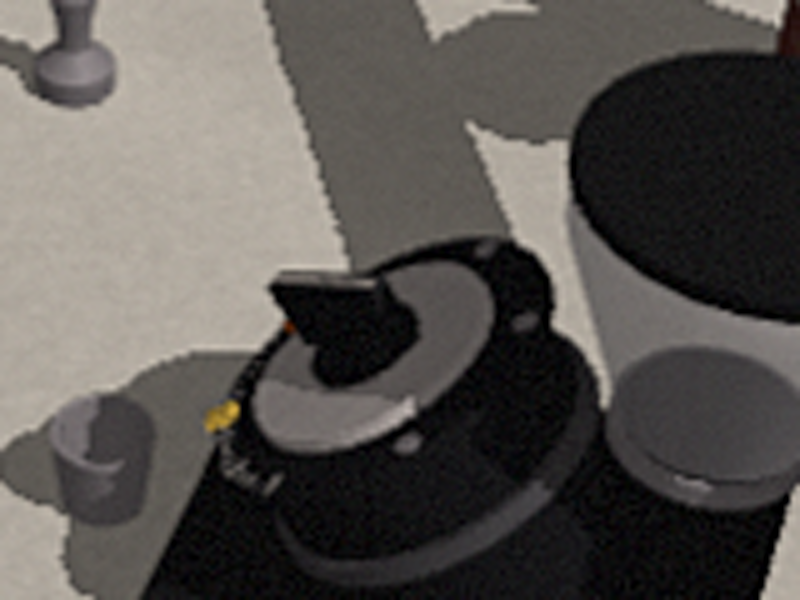

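Both crops show the dial clearly. In the top crop the white knob line runs from (280,230) to (430,218), the tab is at (411,176) and the pointer at (446,287). Now I'll fit the dial plane, axis and yaw from depth.

```bash
cat > fit.py <<'E'
from h import *
from scipy.optimize import least_squares
z=np.load("top0.npz");p,d=z["p"],z["d"]
# pivot cap top: depth patch around full-res px (220+112/5, 200+97/5)
q=pix(np.ones((480,640)));P=deep("top",q,d);hs=hsv(p)
s=(abs(q[:,0]-242)<9)&(abs(q[:,1]-219)<9)
Pc=P[s];zt=np.percentile(Pc[:,2],90);t=Pc[abs(Pc[:,2]-zt)<.006];print("pivot cap z",zt.round(4),t[:,:2].mean(0),len(t),np.ptp(t,0))
piv=t[:,:2].mean(0);hop=np.array([.3817,.2550])
# ring: grey pixels, dial area
m=mask(p,(0,0,60),(180,60,255),(253,228,312,284));s=m.ravel()>0
Q=P[s]
def rt(x,a): return np.r_[x[0]+np.cos(x[2])*a[0]-np.sin(x[2])*a[1],x[1]+np.sin(x[2])*a[0]+np.cos(x[2])*a[1]]
def f(x): return np.r_[rt(x,(.13,0))-hop,rt(x,(-.02,-.155))-piv]
best=min((least_squares(f,[.45,.2,a]) for a in(0,1.5,3,-1.5)),key=lambda r:r.cost)
x=best.x;print("grinder",x.round(4),"res",f(x).round(4))
xg=np.r_[np.cos(x[2]),np.sin(x[2]),0];th=np.radians(35);n=np.cos(th)*np.r_[0,0,1]-np.sin(th)*xg
C=np.r_[rt(x,(-.03,0)),.17]
h=(Q-C)@n;print("ring heights",np.percentile(h,[5,25,50,75,95]).round(4),len(Q))
A=Q[abs(h-np.median(h))<.004];cc,_,vt=np.linalg.svd(A-A.mean(0),full_matrices=False)[0:3];nn=vt[2]*np.sign(vt[2][2]);print("fit normal",nn.round(3),"model",n.round(3),"yaw",np.arctan2(-nn[1],-nn[0]))
e1=-(np.r_[0,0,1]-n[2]*n);e1/=np.linalg.norm(e1);e2=np.cross(n,e1)  # e1 down slope; e2 ccw
hr=np.median(h)
(c,r)=cv2.minEnclosingCircle(np.float32(np.c_[(A-C)@e1,(A-C)@e2]));print("ring circle offset",np.round(c,4),r)
for nm,lo,hi in(("orange",(5,150,100),(17,255,255)),("yellow",(20,120,100),(33,255,255))):
    uv=pix(mask(p,lo,hi,(200,150,360,350)));B=deep("top",uv,d)
    print(nm,"h",np.median((B-C)@n).round(4),"r",np.linalg.norm(np.c_[(B-C)@e1,(B-C)@e2],axis=1).round(3).tolist()[::4],"ang",np.median(np.arctan2((B-C)@e2,(B-C)@e1)).round(3))
m=mask(p,(0,0,110),(180,70,255),(274,241,308,249));uv=pix(m);B=deep("top",uv,d);print("knob line h",np.percentile((B-C)@n,[10,50,90]).round(4))
k=abs((B-C)@n-np.percentile((B-C)@n,90))<.01
print(uv[k][[0,-1]]);X=np.c_[(B-C)@e1,(B-C)@e2][k];vx=np.linalg.svd(X-X.mean(0))[2][0];print("knob dir",vx,"ang",np.arctan2(vx[1],vx[0]),"ends",X[np.argmin(X@vx)],X[np.argmax(X@vx)],"mid",X.mean(0))
print("C",C,"n",n,"e1",e1,"e2",e2)
lg=np.array([.683,.2505]);print("lever",np.linalg.norm(lg-piv),piv)
E
python3 fit.py
```

```text
pivot cap z 0.0897 [0.59787707 0.23813631] 139 [0.03951099 0.03578846 0.01158642]
grinder [ 0.4651  0.1548 -4.0212] res [ 0.0006 -0.     -0.0006  0.    ]
ring heights [0.0088 0.0142 0.016  0.0178 0.0225] 1624
fit normal [ 0.364 -0.441  0.821] model [ 0.366 -0.442  0.819] yaw 2.260885396868788
ring circle offset [-0.0024 -0.0033] 0.08795881271362305
orange h 0.0198 r [0.055, 0.067, 0.056, 0.069, 0.065] ang -0.604
yellow h 0.0136 r [0.095, 0.099, 0.091, 0.083, 0.091, 0.085, 0.081] ang 0.22
knob line h [0.0136 0.0585 0.0643]
[[304. 243.]
 [280. 246.]]
knob dir [-0.92350334  0.38359039] ang 2.7479116886786574 ends [ 0.03217081 -0.01384523] [-0.03749837  0.01405136] mid [-0.0038152   0.00218687]
C [0.48425534 0.13167414 0.17      ] n [ 0.36561348 -0.4419465   0.81915204] e1 [ 0.52215016 -0.63116502 -0.57357644] e2 [0.77051022 0.63742765 0.        ]
lever 0.08601612980164997 [0.59787707 0.23813631]
```

```bash
cat > plan.py <<'E'
from h import *
import json
C=np.array([.48425534,.13167414,.17]);n=np.array([.36561348,-.4419465,.81915204]);e1=np.array([.52215016,-.63116502,-.57357644]);e2=np.array([.77051022,.63742765,0])
piv=np.array([.5979,.2381])
HG=.0495
def knobR(a,flip=0):
    b=np.cos(a)*e1+np.sin(a)*e2
    if flip:b=-b
    return R.from_matrix(np.c_[b,np.cross(-n,b),-n])
def here():
    s=robot.get_state();return s["tool_pos"],R.from_quat(s["ee_rot"])
def go(p,r,wps):
    out=[]
    for tp,tr,N in wps:
        for k in range(N):
            f=1/(N-k); dp=r.inv().apply((tp-p)*f)*100; dr=np.degrees((r.inv()*tr).as_rotvec()*f)
            dp=np.round(dp,2)+0.;dr=np.round(dr,1)+0.;out.append((dp.tolist(),dr.tolist()))
            p=p+r.apply(dp/100); r=r*R.from_rotvec(np.radians(dr))
    for i in range(0,len(out),5): print("dp",json.dumps([o[0] for o in out[i:i+5]]),"rot",json.dumps([o[1] for o in out[i:i+5]]))
    print("end",p.round(4)); return p,r
def wrist(r,j1,a):
    M=R.from_euler("y",-a)*R.from_euler("z",-j1)*r; e=M.as_euler("ZYZ"); e[2]-=np.pi/2; return e.round(2)
E
python3 - <<'E'
from plan import *
p,r=here();print("chk",wrist(r,1.03,1.667))
for fl in(0,1):
  for a in(-.394,.7,.22): print(fl,a,[wrist(knobR(a,fl),-.08,x).tolist() for x in(1.6,1.9)])
q=pix(np.ones((480,640)));z=np.load("top0.npz");P=deep("top",q,z["d"])
E
```

```text
chk [-0.    1.48 -0.12]
0 -0.394 [[0.46, 1.96, -3.43], [0.43, 1.68, -3.57]]
0 0.7 [[0.46, 1.96, -4.53], [0.43, 1.68, -4.66]]
0 0.22 [[0.46, 1.96, -4.05], [0.43, 1.68, -4.18]]
1 -0.394 [[0.46, 1.96, -0.29], [0.43, 1.68, -0.42]]
1 0.7 [[0.46, 1.96, -1.39], [0.43, 1.68, -1.52]]
1 0.22 [[0.46, 1.96, -0.91], [0.43, 1.68, -1.04]]
```

Run:
```python
from plan import *
p,r=here();T=knobR(-.394,1);print("tot rot",np.degrees((r.inv()*T).magnitude()))
go(p,r,[(np.array([.27,.55,.47]),r,7),(C+n*.17,T,18)])
```

```text
tot rot 59.42408053770116
dp [[-0.3, -0.18, -3.43], [-0.3, -0.18, -3.42], [-0.3, -0.18, -3.43], [-0.3, -0.18, -3.42], [-0.31, -0.18, -3.43]] rot [[0.0, 0.0, 0.0], [0.0, 0.0, 0.0], [0.0, 0.0, 0.0], [0.0, 0.0, 0.0], [0.0, 0.0, 0.0]]
dp [[-0.3, -0.18, -3.42], [-0.31, -0.18, -3.43], [-2.52, -1.87, 0.9], [-2.64, -1.76, 0.8], [-2.74, -1.63, 0.71]] rot [[0.0, 0.0, 0.0], [0.0, 0.0, 0.0], [-0.1, 2.0, 2.6], [-0.1, 2.0, 2.6], [-0.1, 2.0, 2.6]]
dp [[-2.83, -1.51, 0.61], [-2.92, -1.38, 0.5], [-2.99, -1.25, 0.4], [-3.06, -1.11, 0.29], [-3.11, -0.97, 0.18]] rot [[-0.1, 2.0, 2.6], [-0.1, 2.0, 2.6], [-0.1, 2.0, 2.6], [-0.1, 2.0, 2.6], [-0.1, 2.0, 2.6]]
dp [[-3.16, -0.83, 0.07], [-3.19, -0.68, -0.04], [-3.22, -0.53, -0.16], [-3.23, -0.39, -0.27], [-3.24, -0.23, -0.38]] rot [[-0.1, 2.0, 2.6], [0.0, 2.0, 2.7], [-0.1, 2.0, 2.6], [0.0, 2.0, 2.7], [-0.1, 2.0, 2.6]]
dp [[-3.23, -0.08, -0.5], [-3.21, 0.07, -0.61], [-3.18, 0.21, -0.72], [-3.14, 0.36, -0.83], [-3.08, 0.5, -0.93]] rot [[0.0, 2.0, 2.7], [-0.1, 2.0, 2.6], [0.0, 2.0, 2.7], [-0.1, 2.0, 2.6], [0.0, 2.0, 2.7]]
end [0.5464 0.0566 0.3093]
```

step_arm(dp=[[-0.3,-0.2,-3.4],[-0.3,-0.2,-3.4],[-0.3,-0.2,-3.4],[-0.3,-0.2,-3.4],[-0.3,-0.2,-3.4]], delta_rot=[[0,0,0],[0,0,0],[0,0,0],[0,0,0],[0,0,0]], claw=[-1,-1,-1,-1,-1])

```text
time: 0.52
tool_pos: [0.2653, 0.5545, 0.4022]
ee_rot: [0.209, 0.978, -0.001, -0.0]
contact_force: [-0.6, -0.4, 0.2]
width: 0.0856
finger_force: 0.0
```

step_arm(dp=[[-0.3,-0.2,-3.4],[-0.3,-0.2,-3.4],[-2.5,-1.9,0.9],[-2.6,-1.8,0.8],[-2.7,-1.6,0.7]], delta_rot=[[0,0,0],[0,0,0],[-0.1,2,2.6],[-0.1,2,2.6],[-0.1,2,2.6]], claw=[-1,-1,-1,-1,-1])

```text
time: 0.93
tool_pos: [0.3145, 0.4662, 0.443]
ee_rot: [0.275, 0.96, 0.014, -0.051]
contact_force: [1.1, -0.6, -0.6]
width: 0.0851
finger_force: 0.0
```

step_arm(dp=[[-2.8,-1.5,0.6],[-2.9,-1.4,0.5],[-3.0,-1.3,0.4],[-3.1,-1.1,0.3],[-3.1,-1.0,0.2]], delta_rot=[[-0.1,2,2.6],[-0.1,2,2.6],[-0.1,2,2.6],[-0.1,2,2.6],[-0.1,2,2.6]], claw=[-1,-1,-1,-1,-1])

```text
time: 1.35
tool_pos: [0.3908, 0.3277, 0.3966]
ee_rot: [0.381, 0.914, 0.036, -0.135]
contact_force: [-0.7, 0.9, 0.1]
width: 0.0851
finger_force: 0.0
```

step_arm(dp=[[-3.2,-0.8,0.1],[-3.2,-0.7,0],[-3.2,-0.5,-0.2],[-3.2,-0.4,-0.3],[-3.2,-0.2,-0.4]], delta_rot=[[-0.1,2,2.6],[0,2,2.7],[-0.1,2,2.6],[0,2,2.7],[-0.1,2,2.6]], claw=[-1,-1,-1,-1,-1])

```text
time: 1.77
tool_pos: [0.468, 0.1912, 0.3522]
ee_rot: [0.479, 0.849, 0.056, -0.216]
contact_force: [0.1, 0.4, 0.7]
width: 0.085
finger_force: 0.0
```

Run:
```python
from plan import *
p,r=here();T=knobR(-.394,1)
go(p,r,[(C+n*.15,T,5)])
```

```text
dp [[-3.12, -0.02, -0.14], [-3.11, 0.12, -0.24], [-3.1, 0.26, -0.35], [-3.07, 0.41, -0.46], [-3.02, 0.54, -0.56]] rot [[0.0, 2.0, 2.6], [0.0, 2.0, 2.6], [-0.1, 1.9, 2.7], [0.0, 2.0, 2.6], [-0.1, 1.9, 2.7]]
end [0.5391 0.0654 0.2929]
```

step_arm(dp=[[-3.1,0,-0.1],[-3.1,0.1,-0.2],[-3.1,0.3,-0.3],[-3.1,0.4,-0.5],[-3.0,0.5,-0.6]], delta_rot=[[0,2,2.6],[0,2,2.6],[-0.1,1.9,2.7],[0,2,2.6],[-0.1,1.9,2.7]], claw=[-1,-1,-1,-1,-1])

```text
time: 2.18
tool_pos: [0.5392, 0.0659, 0.2923]
ee_rot: [0.567, 0.767, 0.072, -0.292]
contact_force: [0.4, 0.4, 0.7]
width: 0.0851
finger_force: 0.0
```

Run:
```python
from plan import *
p,d=robot.read_camera("scene");cv2.imwrite("pics/s1.png",cv2.resize(p[150:350,250:500],None,fx=3,fy=3)[:,:,::-1])
p,r=here();T=knobR(-.394,1);print(p,robot.get_state()["joint_pos"].round(2))
go(p,r,[(C+n*.10,T,4),(C+n*.033,T,6)])
```

```text
[0.54012114 0.06155172 0.28796113] [-0.21  0.1   1.56  0.4   1.96 -0.44]
dp [[0.15, -0.02, 1.2], [0.15, -0.02, 1.2], [0.14, -0.01, 1.2], [0.15, -0.02, 1.21], [0.0, 0.0, 1.12]] rot [[0.0, 0.0, -0.1], [0.0, 0.0, -0.2], [0.0, 0.0, -0.1], [-0.1, -0.1, -0.2], [0.0, 0.0, 0.0]]
dp [[0.0, 0.0, 1.12], [0.0, 0.0, 1.11], [0.0, 0.0, 1.12], [0.0, 0.0, 1.11], [0.0, 0.0, 1.12]] rot [[0.0, 0.0, 0.0], [0.0, 0.0, 0.0], [0.0, 0.0, 0.0], [0.0, 0.0, 0.0], [0.0, 0.0, 0.0]]
end [0.4963 0.1171 0.197 ]
```

View pics/s1.png

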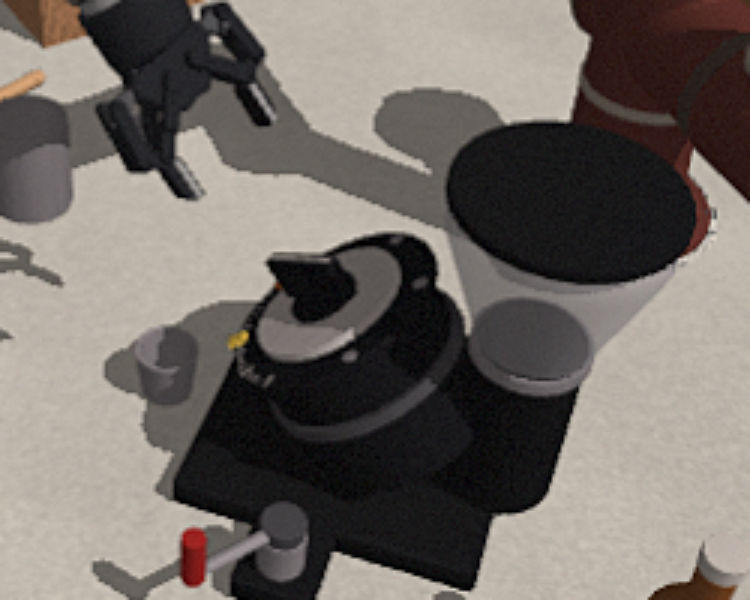

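The gripper is open, above and in front of the dial (crop about (185,110)), and clear of everything. I'll move in along the dial's axis.

step_arm(dp=[[0.15,0,1.2],[0.15,0,1.2],[0.15,0,1.2],[0.15,0,1.2],[0,0,1.1]], delta_rot=[[0,0,-0.1],[0,0,-0.2],[0,0,-0.1],[-0.1,-0.1,-0.2],[0,0,0]], claw=[-1,-1,-1,-1,-1])

```text
time: 2.65
tool_pos: [0.515, 0.1001, 0.2478]
ee_rot: [0.562, 0.772, 0.074, -0.289]
contact_force: [0.3, 0.4, -0.2]
width: 0.0855
finger_force: 0.0
```

step_arm(dp=[[0,0,1.1],[0,0,1.1],[0,0,1.1],[0,0,0.9],[0,0,0]], delta_rot=[[0,0,0],[0,0,0],[0,0,0],[0,0,0],[0,0,0]], claw=[-1,-1,-1,-1,-1])

```text
time: 3.07
tool_pos: [0.4993, 0.1176, 0.2118]
ee_rot: [0.562, 0.771, 0.073, -0.291]
contact_force: [-0.0, 0.2, 0.3]
width: 0.0852
finger_force: 0.0
```

Run:
```python
from plan import *
p,r=here();T=knobR(-.394,1);print(p,"h",(p-C)@n,"off",(p-C)@e1,(p-C)@e2)
go(p,r,[(C+n*.033,T,3)])
```

```text
[0.49931811 0.11755559 0.21178148] h 0.045972182268508154 off -0.007188714084981505 0.0026064634455773366
dp [[-0.25, 0.01, 0.43], [-0.26, 0.01, 0.43], [-0.25, 0.01, 0.44]] rot [[0.0, 0.0, 0.2], [0.0, 0.1, 0.2], [-0.1, 0.0, 0.3]]
end [0.4963 0.1171 0.197 ]
```

step_arm(dp=[[-0.25,0,0.4],[-0.25,0,0.4],[-0.25,0,0.4],[0,0,0],[0,0,0]], delta_rot=[[0,0,0.2],[0,0,0.2],[0,0,0.3],[0,0,0],[0,0,0]], claw=[-1,-1,-1,-1,-1])

```text
time: 3.48
tool_pos: [0.4981, 0.1156, 0.1998]
ee_rot: [0.568, 0.767, 0.072, -0.29]
contact_force: [0.8, -0.4, 0.8]
width: 0.0855
finger_force: 0.0
```

step_arm(dp=[[0,0,0],[0,0,0],[0,0,0],[0,0,0],[0,0,0]], delta_rot=[[0,0,0],[0,0,0],[0,0,0],[0,0,0],[0,0,0]], claw=[1,1,1,1,1], force=70)

```text
time: 3.9
tool_pos: [0.4982, 0.1158, 0.2002]
ee_rot: [0.567, 0.767, 0.072, -0.29]
contact_force: [0.1, -0.1, -0.2]
width: 0.0256
finger_force: 0.0
```

Run:
```python
from plan import *
p,r=here();print("h",(p-C)@n,"off",(p-C)@e1,(p-C)@e2)
s=robot.get_state();print(s["width"],s["finger_force"],s["contact_force"],s["wrist_torque"],s["joint_pos"])
y=r.apply([1,0,0]);print("tool ang",np.arctan2(-y@e2,-y@e1), "z.n",r.apply([0,0,1])@n)
```

```text
h 0.0368139694004763 off -2.0778106842072976e-05 0.0005963037116531708
0.025647465482686604 0.0 [ 0.12076799 -0.08890765 -0.16379079] [-0.18037517 -0.18819918  0.020712  ] [-0.13583769  0.05541038  1.74830865  0.40703007  1.79039219 -0.43620511]
tool ang -0.3933784151729493 z.n -0.9999892708129356
```

step_arm(dp=[[0,0,0.4],[0,0,0],[0,0,0],[0,0,0]], delta_rot=[[0,0,0],[0,0,0],[0,0,0],[0,0,0]], claw=[1,1,1,1])

```text
time: 4.23
tool_pos: [0.4971, 0.1169, 0.1981]
ee_rot: [0.567, 0.768, 0.072, -0.289]
contact_force: [-0.3, -4.1, 5.4]
width: 0.0129
finger_force: 69.5
```

Run:
```python
from plan import *
p,r=here();print("h",(p-C)@n,"off",(p-C)@e1,(p-C)@e2)
s=robot.get_state();print(s["width"],s["finger_force"],s["contact_force"],s["wrist_torque"])
y=r.apply([1,0,0]);print("tool ang",np.arctan2(-y@e2,-y@e1))
```

```text
h 0.03421574875830881 off -9.531320212078205e-05 0.0005057959371435968
0.012893071330119821 69.489666223526 [-0.25354803 -4.05660873  5.41146604] [-0.34908666  0.213123    0.30034185]
tool ang -0.3930284764552438
```

step_arm(dp=[[0,0,0],[0,0,0],[0,0,0],[0,0,0],[0,0,0]], delta_rot=[[0,0,-5],[0,0,-5],[0,0,-5],[0,0,-5],[0,0,-5]], claw=[1,1,1,1,1])

```text
time: 4.65
tool_pos: [0.4974, 0.1172, 0.198]
ee_rot: [0.386, 0.873, 0.134, -0.266]
contact_force: [1.9, -3.6, 4.9]
width: 0.0127
finger_force: 69.4
```

```bash
cat > look.py <<'E'
from plan import *
import sys
p,r=here();s=robot.get_state();y=r.apply([1,0,0])
print("t",s["time"],"h",((p-C)@n).round(4),"off",((p-C)@e1).round(4),((p-C)@e2).round(4),"tool ang",np.arctan2(-y@e2,-y@e1).round(3),"w",s["width"].round(4),s["finger_force"].round(1),"F",s["contact_force"].round(1),"Tn",(s["wrist_torque"]@n).round(2),s["wrist_torque"].round(2))
for nm in("top","scene"):
    im,d=robot.read_camera(nm)
    np.savez(f"{nm}_last.npz",p=im,d=d)
    box=(200,150,360,350) if nm=="top" else (285,180,445,300)
    for c,lo,hi,h,r0 in(("orange",(4,140,70),(17,255,255),.0195,.05),("yellow",(20,120,80),(33,255,255),.0136,.07)):
        uv=pix(mask(im,lo,hi,box))
        if len(uv)<3: print(nm,c,len(uv));continue
        B=plane(nm,uv,C+n*h,n)-C;rr=np.hypot(B@e1,B@e2);k=(rr>r0)&(rr<.11);a=np.arctan2(B@e2,B@e1)[k]
        print(nm,c,len(uv),k.sum(),"ang mean/med/min/max",[float(v.round(3)) for v in(a.mean(),np.median(a),a.min(),a.max())],"r",rr[k].min().round(3),rr[k].max().round(3))
E
python3 look.py
```

```text
Traceback (most recent call last):
  File "look.py", line 4, in <module>
    print("t",s["time"],"h",((p-C)@n).round(4),"off",((p-C)@e1).round(4),((p-C)@e2).round(4),"tool ang",np.arctan2(-y@e2,-y@e1).round(3),"w",s["width"].round(4),s["finger_force"].round(1),"F",s["contact_force"].round(1),"Tn",(s["wrist_torque"]@n).round(2),s["wrist_torque"].round(2))
                                                                                                                                             ^^^^^^^^^^^^^^^^
AttributeError: 'float' object has no attribute 'round'
```

```bash
sed -i 's/s\["width"\].round(4)/round(s["width"],4)/;s/s\["finger_force"\].round(1)/round(s["finger_force"],1)/' look.py; python3 look.py
```

```text
t 4.65 h 0.0342 off -0.0001 0.0009 tool ang 0.047 w 0.0127 69.4 F [ 1.9 -3.6  4.9] Tn -0.24 [-0.16  0.06 -0.19]
top orange 0
top yellow 0
scene orange 36 19 ang mean/med/min/max [-0.143, -0.139, -0.235, -0.046] r 0.052 0.073
scene yellow 28 28 ang mean/med/min/max [0.271, 0.272, 0.138, 0.396] r 0.076 0.095
```

step_arm(dp=[[0,0,0],[0,0,0],[0,0,0],[0,0,0],[0,0,0]], delta_rot=[[0,0,-5],[0,0,-5],[0,0,-5],[0,0,-5],[0,0,-5]], claw=[1,1,1,1,1])

```text
time: 5.17
tool_pos: [0.4977, 0.1175, 0.1981]
ee_rot: [0.188, 0.936, 0.189, -0.23]
contact_force: [1.1, -2.1, 5.7]
width: 0.0123
finger_force: 69.4
```

step_arm(dp=[[0,0,0],[0,0,0],[0,0,0],[0,0,0],[0,0,0]], delta_rot=[[0,0,-5],[0,0,-5],[0,0,-5],[0,0,-2],[0,0,0]], claw=[1,1,1,1,1])

```text
time: 5.58
tool_pos: [0.4978, 0.1177, 0.1982]
ee_rot: [0.049, 0.953, 0.221, -0.2]
contact_force: [3.5, -1.2, 5.2]
width: 0.0127
finger_force: 69.4
```

```bash
sed -i 's/B=plane(nm,uv,C+n\*h,n)-C;/B=deep(nm,uv,d)-C;/;s/print(nm,c,len(uv),k/print("h",np.median(B@n).round(4),nm,c,len(uv),k/' look.py; python3 look.py
python3 - <<'E'
import numpy as np,cv2
p=np.load("scene_last.npz")["p"];cv2.imwrite("pics/s2.png",cv2.resize(p[210:300,300:420],None,fx=6,fy=6,interpolation=2)[:,:,::-1])
E
```

```text
t 5.5833 h 0.0342 off -0.0003 0.0015 tool ang 0.778 w 0.0127 69.4 F [ 3.5 -1.2  5.2] Tn 0.03 [ 0.21 -0.11 -0.12]
top orange 0
top yellow 0
h 0.0191 scene orange 44 28 ang mean/med/min/max [0.509, 0.546, 0.2, 0.63] r 0.056 0.083
h 0.0127 scene yellow 24 22 ang mean/med/min/max [0.244, 0.254, 0.063, 0.307] r 0.079 0.095
```

View pics/s2.png

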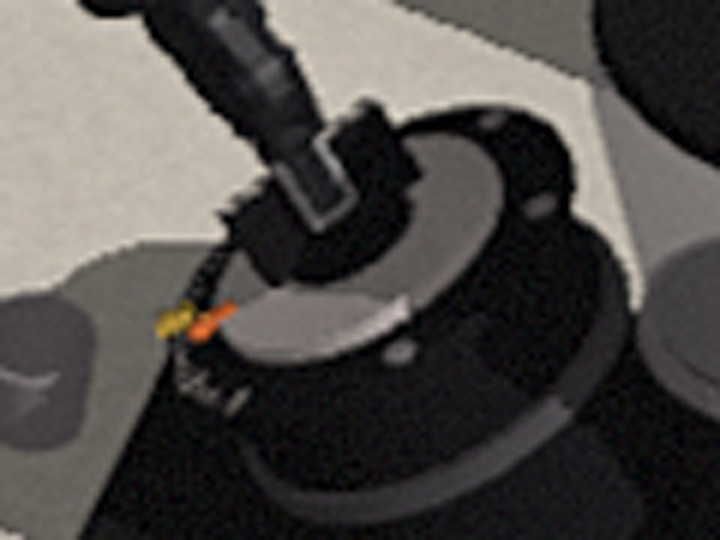

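The pointer (crop (212,322)) is counter-clockwise past the tab (crop (175,320)) by about 0.29 rad, or 23 mm. Now I'll bring it back clockwise, stopping just short of the middle to check.

step_arm(dp=[[0,0,0],[0,0,0],[0,0,0],[0,0,0],[0,0,0]], delta_rot=[[0,0,5],[0,0,5],[0,0,5],[0,0,5],[0,0,5]], claw=[1,1,1,1,1])

```text
time: 6.1
tool_pos: [0.4976, 0.1174, 0.1981]
ee_rot: [0.256, 0.92, 0.171, -0.244]
contact_force: [1.9, -3.1, 5.0]
width: 0.0128
finger_force: 69.5
```

step_arm(dp=[[0,0,0],[0,0,0]], delta_rot=[[0,0,2],[0,0,0]], claw=[1,1])

```text
time: 6.27
tool_pos: [0.4976, 0.1173, 0.1981]
ee_rot: [0.271, 0.915, 0.167, -0.246]
contact_force: [2.0, -3.0, 5.4]
width: 0.0129
finger_force: 69.4
```

```bash
python3 look.py
python3 - <<'E'
import numpy as np,cv2
p=np.load("scene_last.npz")["p"];cv2.imwrite("pics/s3.png",cv2.resize(p[240:285,310:370],None,fx=12,fy=12,interpolation=2)[:,:,::-1])
E
```

```text
t 6.2667 h 0.0342 off -0.0001 0.0011 tool ang 0.304 w 0.0129 69.4 F [ 2.  -3.   5.4] Tn -0.02 [-0.07 -0.08 -0.05]
top orange 0
top yellow 0
h 0.0186 scene orange 36 24 ang mean/med/min/max [0.316, 0.317, 0.215, 0.373] r 0.056 0.08
h 0.0124 scene yellow 21 19 ang mean/med/min/max [0.245, 0.264, 0.035, 0.315] r 0.082 0.095
```

View pics/s3.png

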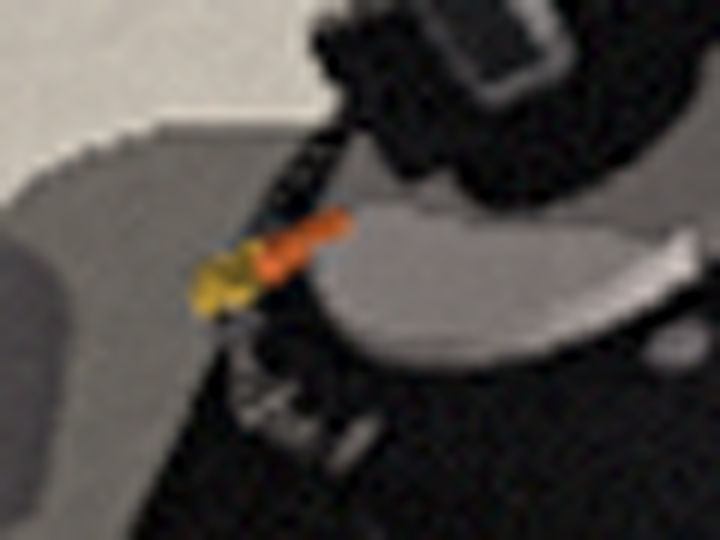

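The pointer is now a little counter-clockwise of the tab's middle, about 0.07 rad. I'll turn another 3.5° clockwise, release, back off, and check from the top camera.

step_arm(dp=[[0,0,0],[0,0,0],[0,0,0],[0,0,0]], delta_rot=[[0,0,2],[0,0,1.5],[0,0,0],[0,0,0]], claw=[1,1,1,1])

```text
time: 6.7
tool_pos: [0.4976, 0.1173, 0.1981]
ee_rot: [0.299, 0.907, 0.16, -0.251]
contact_force: [0.5, -3.2, 4.8]
width: 0.0128
finger_force: 69.4
```

```bash
python3 look.py
```

```text
t 6.7 h 0.0342 off -0.0001 0.0011 tool ang 0.244 w 0.0128 69.4 F [ 0.5 -3.2  4.8] Tn 0.02 [-0.09 -0.07  0.03]
top orange 0
top yellow 0
h 0.0193 scene orange 47 27 ang mean/med/min/max [0.241, 0.273, -0.045, 0.32] r 0.056 0.088
h 0.0125 scene yellow 22 20 ang mean/med/min/max [0.255, 0.267, 0.174, 0.318] r 0.079 0.095
```

step_arm(dp=[[0,0,0],[0,0,0],[0,0,0],[0,0,0],[0,0,0]], delta_rot=[[0,0,0],[0,0,0],[0,0,0],[0,0,0],[0,0,0]], claw=[-1,-1,-1,-1,-1])

```text
time: 7.22
tool_pos: [0.4963, 0.1177, 0.1963]
ee_rot: [0.298, 0.906, 0.159, -0.253]
contact_force: [0.5, -0.0, -0.1]
width: 0.0727
finger_force: 0.0
```

step_arm(dp=[[0,0,-1],[0,0,-2],[0,0,-2],[0,0,-3],[0,0,-3]], delta_rot=[[0,0,0],[0,0,0],[0,0,0],[0,0,0],[0,0,0]], claw=[-1,-1,-1,-1,-1])

```text
time: 7.63
tool_pos: [0.5366, 0.0687, 0.2881]
ee_rot: [0.298, 0.906, 0.159, -0.253]
contact_force: [0.8, -0.5, 0.6]
width: 0.0856
finger_force: 0.0
```

```bash
python3 look.py
python3 - <<'E'
import numpy as np,cv2
p=np.load("top_last.npz")["p"];cv2.imwrite("pics/t3.png",cv2.resize(p[170:310,220:360],None,fx=4,fy=4,interpolation=2)[:,:,::-1])
E
```

```text
t 7.6333 h 0.1437 off -0.0006 0.0002 tool ang 0.243 w 0.0856 0.0 F [ 0.8 -0.5  0.6] Tn -0.02 [-0.21 -0.18 -0.02]
top orange 2
h 0.0141 top yellow 21 21 ang mean/med/min/max [0.222, 0.217, 0.176, 0.295] r 0.08 0.098
h 0.0171 scene orange 27 27 ang mean/med/min/max [0.249, 0.266, -0.078, 0.355] r 0.054 0.089
h 0.0126 scene yellow 22 20 ang mean/med/min/max [0.265, 0.272, 0.204, 0.314] r 0.079 0.095
```

Run:
```python
from plan import *
z=np.load("top0.npz");p,d=z["p"],z["d"];print(hsv(p)[180:190,236:245].tolist()[3])
h=hsv(p);m=(((h[...,0]<6)|(h[...,0]>168))&(h[...,1]>130)&(h[...,2]>50)).astype(np.uint8);b=np.zeros_like(m);b[165:205,225:255]=m[165:205,225:255]
q=pix(b);P=deep("top",q,d);print(len(q),q.mean(0),P.max(0).round(4));t=P[P[:,2]>.118];print("top face",len(t),t.mean(0).round(4),np.ptp(t,0).round(4))
s=np.load("scene0.npz");h=hsv(s["p"]);m=(((h[...,0]<6)|(h[...,0]>168))&(h[...,1]>130)&(h[...,2]>50)).astype(np.uint8);b=np.zeros_like(m);b[320:350,300:330]=m[320:350,300:330];q=pix(b);P2=deep("scene",q,s["d"]);t=P2[P2[:,2]>.118];print("scene top",len(t),t.mean(0).round(4),np.ptp(t,0).round(4))
g=pix(np.ones((480,640)));A=deep("top",g,d);
for dx in(-.06,-.03,0,.03,.06,.09):print(dx,[round(float(A[(abs(A[:,0]-.684-dx)<.012)&(abs(A[:,1]-.25-dy)<.012)][:,2].max(initial=-1)),3) for dy in np.arange(-.12,.13,.03)])
```

```text
[[5, 77, 175], [1, 145, 158], [1, 153, 155], [1, 148, 155], [1, 148, 155], [1, 148, 158], [1, 152, 163], [2, 129, 105], [2, 86, 83]]
44 [239.54545455 182.70454545] [0.6916 0.2493 0.1323]
top face 38 [0.6825 0.2421 0.1248] [0.0179 0.0151 0.0137]
scene top 58 [0.6827 0.2449 0.1245] [0.0175 0.0181 0.0107]
-0.06 [0.039, 0.024, 0.011, 0.089, 0.093, 0.018, 0.007, 0.01, 0.009]
-0.03 [0.008, 0.01, 0.005, 0.008, 0.09, 0.01, 0.008, 0.008, 0.008]
0 [0.009, 0.008, 0.008, 0.01, 0.132, 0.009, 0.01, 0.009, 0.011]
0.03 [0.01, 0.008, 0.009, 0.012, 0.008, 0.026, 0.03, 0.028, 0.031]
0.06 [0.01, 0.008, 0.009, 0.01, 0.008, 0.029, 0.039, 0.04, 0.03]
0.09 [0.011, 0.011, 0.013, 0.008, 0.01, 0.042, 0.045, 0.042, 0.05]
```

```bash
cat >> plan.py <<'E'
def downR(yaw):
    y=np.array([np.cos(yaw),np.sin(yaw),0]);z=np.array([0,0,-1.]);return R.from_matrix(np.c_[np.cross(y,z),y,z])
G=np.array([.6826,.2435])
E
python3 - <<'E'
from plan import *
p,r=here();T=downR(1.636);print(p,np.degrees((r.inv()*T).magnitude()))
go(p,r,[(np.r_[G,.26],T,15)])
E
```

```text
[0.53970279 0.06728704 0.29241229] 52.4038591149229
dp [[-0.24, 1.47, 0.36], [-0.29, 1.46, 0.33], [-0.35, 1.45, 0.31], [-0.41, 1.44, 0.29], [-0.46, 1.43, 0.27]] rot [[1.3, -1.9, -2.6], [1.3, -1.9, -2.6], [1.3, -1.9, -2.6], [1.3, -1.9, -2.6], [1.3, -1.9, -2.6]]
dp [[-0.52, 1.42, 0.25], [-0.57, 1.4, 0.24], [-0.63, 1.37, 0.23], [-0.68, 1.35, 0.22], [-0.74, 1.32, 0.21]] rot [[1.3, -1.9, -2.6], [1.4, -1.9, -2.6], [1.3, -1.9, -2.6], [1.4, -1.9, -2.6], [1.4, -1.9, -2.6]]
dp [[-0.79, 1.29, 0.2], [-0.84, 1.26, 0.2], [-0.89, 1.23, 0.2], [-0.94, 1.19, 0.2], [-0.98, 1.15, 0.21]] rot [[1.3, -2.0, -2.6], [1.4, -1.9, -2.6], [1.3, -2.0, -2.6], [1.4, -1.9, -2.6], [1.3, -2.0, -2.6]]
end [0.6826 0.2435 0.26  ]
```

step_arm(dp=[[-0.2,1.5,0.4],[-0.3,1.5,0.3],[-0.4,1.5,0.3],[-0.4,1.4,0.3],[-0.5,1.4,0.3]], delta_rot=[[1.3,-1.9,-2.6],[1.3,-1.9,-2.6],[1.3,-1.9,-2.6],[1.3,-1.9,-2.6],[1.3,-1.9,-2.6]], claw=[-1,-1,-1,-1,-1])

```text
time: 8.15
tool_pos: [0.5848, 0.1289, 0.2751]
ee_rot: [0.19, 0.96, 0.11, -0.173]
contact_force: [0.5, -0.2, -0.5]
width: 0.0851
finger_force: 0.0
```

step_arm(dp=[[-0.5,1.4,0.2],[-0.6,1.4,0.2],[-0.6,1.4,0.2],[-0.7,1.4,0.2],[-0.7,1.3,0.2]], delta_rot=[[1.3,-1.9,-2.6],[1.4,-1.9,-2.6],[1.3,-1.9,-2.6],[1.4,-1.9,-2.6],[1.4,-1.9,-2.6]], claw=[-1,-1,-1,-1,-1])

```text
time: 8.57
tool_pos: [0.6324, 0.1881, 0.2654]
ee_rot: [0.079, 0.991, 0.055, -0.091]
contact_force: [0.5, 0.2, 0.1]
width: 0.0854
finger_force: 0.0
```

step_arm(dp=[[-0.8,1.3,0.2],[-0.8,1.3,0.2],[-0.9,1.2,0.2],[-0.9,1.2,0.2],[-1,1.1,0.2]], delta_rot=[[1.3,-2,-2.6],[1.4,-1.9,-2.6],[1.3,-2,-2.6],[1.4,-1.9,-2.6],[1.3,-2,-2.6]], claw=[-1,-1,-1,-1,-1])

```text
time: 8.98
tool_pos: [0.6793, 0.2468, 0.2544]
ee_rot: [-0.035, 0.999, 0.0, -0.004]
contact_force: [0.2, -0.5, -0.5]
width: 0.0851
finger_force: 0.0
```

```bash
python3 look.py
python3 - <<'E'
from plan import *
im=np.load("top_last.npz")["p"];cv2.imwrite("pics/t4.png",cv2.resize(im[215:285,240:340],None,fx=7,fy=7,interpolation=2)[:,:,::-1])
p,r=here();T=downR(1.636);print(p)
go(p,r,[(np.r_[G,.18],T,4),(np.r_[G,.092],T,5)])
E
```

```text
t 8.9833 h 0.0896 off -0.0192 0.2237 tool ang 1.037 w 0.0851 0.0 F [ 0.2 -0.5 -0.5] Tn 0.02 [ 0.01 -0.07 -0.02]
top orange 0
h 0.0141 top yellow 19 19 ang mean/med/min/max [0.219, 0.215, 0.176, 0.278] r 0.079 0.096
h 0.2583 scene orange 173 12 ang mean/med/min/max [0.259, 0.301, -0.055, 0.36] r 0.054 0.077
scene yellow 0
[0.67845587 0.2480753  0.25381772]
dp [[-0.11, -0.13, 1.84], [-0.11, -0.12, 1.85], [-0.11, -0.13, 1.84], [-0.1, -0.12, 1.85], [0.0, 0.0, 1.76]] rot [[0.0, -0.1, 0.1], [0.0, -0.2, 0.1], [0.1, -0.1, 0.0], [0.0, -0.2, 0.1], [0.0, 0.0, 0.0]]
dp [[0.0, 0.0, 1.76], [0.0, 0.0, 1.76], [0.0, 0.0, 1.76], [0.01, -0.01, 1.76]] rot [[0.0, 0.0, 0.0], [0.0, 0.0, 0.0], [0.0, 0.0, 0.0], [0.0, 0.0, 0.0]]
end [0.6826 0.2435 0.092 ]
```

View pics/t4.png

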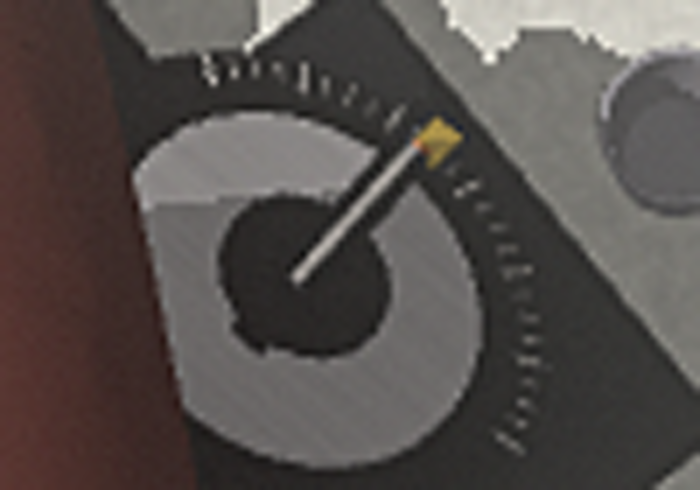

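The top view shows the white line pointing at the tab (line end (418,145), tab (438,142)). A bit of orange tip shows at the tab's inner edge, in line with the bar, so the play is taken up. Now the lever.

step_arm(dp=[[-0.1,-0.1,1.8],[-0.1,-0.1,1.8],[-0.1,-0.1,1.8],[-0.1,-0.1,1.8],[0,0,1.8]], delta_rot=[[0,-0.1,0.1],[0,-0.2,0.1],[0.1,-0.1,0],[0,-0.2,0.1],[0,0,0]], claw=[-1,-1,-1,-1,-1])

```text
time: 9.5
tool_pos: [0.6828, 0.2412, 0.1639]
ee_rot: [-0.03, 1.0, 0.0, 0.0]
contact_force: [-0.6, -0.1, -0.5]
width: 0.0858
finger_force: 0.0
```

step_arm(dp=[[0,0,1.8],[0,0,1.8],[0,0,1.8],[0,0,1.8],[0,0,0]], delta_rot=[[0,0,0],[0,0,0],[0,0,0],[0,0,0],[0,0,0]], claw=[-1,-1,-1,-1,-1])

```text
time: 9.92
tool_pos: [0.6801, 0.2406, 0.0875]
ee_rot: [-0.03, 1.0, -0.001, -0.004]
contact_force: [-1.2, -0.0, -0.7]
width: 0.0852
finger_force: 0.0
```

step_arm(dp=[[0,0,0],[0,0,0],[0,0,0],[0,0,0],[0,0,0]], delta_rot=[[0,0,0],[0,0,0],[0,0,0],[0,0,0],[0,0,0]], claw=[1,1,1,1,1], force=25)

```text
time: 10.33
tool_pos: [0.6841, 0.2426, 0.0945]
ee_rot: [-0.031, 1.0, 0.001, 0.002]
contact_force: [0.3, -0.6, 0.2]
width: 0.0255
finger_force: 0.0
```

step_arm(dp=[[0,0,0],[0,0,0]], delta_rot=[[0,0,0],[0,0,0]], claw=[1,1])

```text
time: 10.5
tool_pos: [0.684, 0.2427, 0.0943]
ee_rot: [-0.031, 1.0, 0.0, 0.002]
contact_force: [0.3, -0.4, 3.6]
width: 0.0194
finger_force: 25.9
```

Run:
```python
from plan import *
p,r=here();s=robot.get_state();print(p,s["width"],s["finger_force"],s["contact_force"].round(1))
v=p[:2]-piv;rho=np.hypot(*v);a0=np.arctan2(v[1],v[0]);print("rho",rho,"az",a0,"yaw",np.arctan2(*r.apply([0,1,0])[[1,0]]))
L=.085
N=14;wps=[]
for k in range(1,N+1):
    a=a0-k*.98/N; wps.append((np.r_[piv+rho*np.array([np.cos(a),np.sin(a)]),p[2]],downR(a+np.pi/2),1))
go(p,r,wps)
```

```text
[0.68398905 0.24265263 0.09434738] 0.019392773705091914 25.91379940509796 [ 0.3 -0.4  3.6]
rho 0.08620934676534417 az 0.052833579836743375 yaw 1.633017636132003
dp [[0.03, -0.6, 0.0], [0.02, -0.61, 0.0], [0.02, -0.6, 0.0], [0.02, -0.6, 0.0], [0.02, -0.6, 0.0]] rot [[0.1, 0.2, 4.5], [0.0, 0.0, 4.1], [0.0, 0.0, 4.0], [0.0, 0.0, 4.0], [0.0, 0.0, 4.0]]
dp [[0.02, -0.61, 0.0], [0.02, -0.6, 0.0], [0.02, -0.6, 0.0], [0.03, -0.61, 0.0], [0.02, -0.6, 0.0]] rot [[0.0, 0.0, 4.0], [0.0, 0.0, 4.0], [0.0, 0.0, 4.0], [0.0, 0.0, 4.0], [0.0, 0.1, 4.0]]
dp [[0.02, -0.6, 0.0], [0.02, -0.61, 0.0], [0.02, -0.6, 0.0], [0.02, -0.6, 0.0]] rot [[0.0, 0.0, 4.1], [0.0, 0.0, 4.0], [0.0, 0.0, 4.0], [0.0, 0.0, 4.0]]
end [0.6497 0.1691 0.0944]
```

step_arm(dp=[[0,-0.6,0],[0,-0.6,0],[0,-0.6,0],[0,-0.6,0],[0,-0.6,0]], delta_rot=[[0,0,4.4],[0,0,4.1],[0,0,4],[0,0,4],[0,0,4]], claw=[1,1,1,1,1])

```text
time: 10.92
tool_pos: [0.68, 0.2131, 0.0942]
ee_rot: [0.148, 0.989, 0.001, -0.0]
contact_force: [-6.7, 0.9, 7.9]
width: 0.019
finger_force: 26.3
```

step_arm(dp=[[0,-0.6,0],[0,-0.6,0],[0,-0.6,0],[0,-0.6,0],[0,0,0]], delta_rot=[[0,0,4],[0,0,4],[0,0,4],[0,0,4],[0,0,0]], claw=[1,1,1,1,1])

```text
time: 11.33
tool_pos: [0.6698, 0.1916, 0.0942]
ee_rot: [0.284, 0.959, 0.001, -0.001]
contact_force: [-7.4, 3.5, 6.9]
width: 0.019
finger_force: 26.3
```

```bash
cat > lev.py <<'E'
from plan import *
import sys
p,r=here();s=robot.get_state();print(p,round(s["width"],4),round(s["finger_force"],1),s["contact_force"].round(1),s["wrist_torque"].round(2))
v=p[:2]-piv;rho=np.hypot(*v);a0=np.arctan2(v[1],v[0]);print("rho",rho,"az",a0,"yaw-90",np.arctan2(*r.apply([0,1,0])[[1,0]])-np.pi/2,"tangential F",s["contact_force"][:2]@[-np.sin(a0),np.cos(a0)])
E
python3 lev.py
```

```text
[0.66983663 0.19158118 0.09416047] 0.019 26.3 [-7.4  3.5  6.9] [ 0.32  1.09 -0.03]
rho 0.08566726299252966 az -0.5740263704675402 yaw-90 -0.5768447037295148 tangential F -1.1088781484800863
```

step_arm(dp=[[0.05,-0.6,0],[0.05,-0.6,0],[0.05,-0.6,0],[0.05,-0.4,0],[0,0,0]], delta_rot=[[0,0,4],[0,0,4],[0,0,4],[0,0,3],[0,0,0]], claw=[1,1,1,1,1])

```text
time: 11.75
tool_pos: [0.6556, 0.175, 0.0942]
ee_rot: [0.407, 0.914, 0.001, 0.0]
contact_force: [-3.9, 0.1, 5.9]
width: 0.0194
finger_force: 26.3
```

```bash
python3 lev.py
```

```text
[0.65555326 0.17500293 0.09420176] 0.0194 26.3 [-3.9  0.1  5.9] [0.01 0.78 0.16]
rho 0.08547010127448229 az -0.8304508916373537 yaw-90 -0.8375133843551313 tangential F -2.7922988895307816
```

step_arm(dp=[[0.02,-0.3,0],[0.02,-0.3,0],[0,0,0]], delta_rot=[[0,0,2],[0,0,2],[0,0,0]], claw=[1,1,1])

```text
time: 12.0
tool_pos: [0.6524, 0.1726, 0.0943]
ee_rot: [0.438, 0.899, 0.003, 0.002]
contact_force: [1.2, 4.5, 2.4]
width: 0.0193
finger_force: 26.2
```

```bash
python3 lev.py
```

```text
[0.6523722  0.17257277 0.09429718] 0.0193 26.2 [1.2 4.5 2.4] [ 0.51 -0.06  0.09]
rho 0.08521173140131558 az -0.8772645276771336 yaw-90 -0.90691191761815 tangential F 3.7959750009846522
```

step_arm(dp=[[0,-0.3,0],[0,-0.1,0],[0,0,0]], delta_rot=[[0,0,0],[0,0,0],[0,0,0]], claw=[1,1,1])

```text
time: 12.25
tool_pos: [0.6522, 0.1725, 0.0944]
ee_rot: [0.438, 0.899, 0.007, 0.004]
contact_force: [13.5, 12.5, -4.9]
width: 0.0192
finger_force: 27.1
```

```bash
python3 lev.py
```

```text
[0.6522014  0.17247801 0.09440932] 0.0192 27.1 [13.5 12.5 -4.9] [ 1.6  -1.7   0.02]
rho 0.0851756314433356 az -0.8795177678331555 yaw-90 -0.9059598241126274 tangential F 18.35144836969676
```

The lever won't move further and the force has risen to 18 N, so it is at its stop. I'll ease off, release and lift.

step_arm(dp=[[0,0.3,0],[0,0,0],[0,0,0],[0,0,0],[0,0,0]], delta_rot=[[0,0,0],[0,0,0],[0,0,0],[0,0,0],[0,0,0]], claw=[1,-0.3,-0.3,-0.3,-0.3])

```text
time: 12.67
tool_pos: [0.6503, 0.1701, 0.0923]
ee_rot: [0.438, 0.899, 0.0, 0.001]
contact_force: [-0.2, 0.9, -0.3]
width: 0.0554
finger_force: 0.0
```

step_arm(dp=[[0,0,-1],[0,0,-3],[0,0,-4],[0,0,-4],[0,0,-4]], delta_rot=[[0,0,0],[0,0,0],[0,0,0],[0,0,0],[0,0,0]], claw=[-0.3,-0.3,-0.3,-0.3,-0.3])

```text
time: 13.08
tool_pos: [0.6499, 0.17, 0.255]
ee_rot: [0.438, 0.899, 0.001, 0.001]
contact_force: [1.2, -0.2, -0.1]
width: 0.0554
finger_force: 0.0
```

step_arm(dp=[[-3,0,0],[-3,0,0],[-3,0,0],[0,0,0]], delta_rot=[[0,0,0],[0,0,0],[0,0,0],[0,0,0]], claw=[-0.3,-0.3,-0.3,-0.3])

```text
time: 13.42
tool_pos: [0.7081, 0.0949, 0.2537]
ee_rot: [0.44, 0.898, 0.0, 0.002]
contact_force: [-0.4, 0.4, 0.6]
width: 0.0554
finger_force: 0.0
```

```bash
python3 look.py
python3 - <<'E'
from plan import *
z=np.load("scene_last.npz");im=z["p"];h=hsv(im)
b=np.zeros((480,640),np.uint8);m=(((h[...,0]<4)|(h[...,0]>168))&(h[...,1]>150)&(h[...,2]>70));b[290:360,280:345]=m[290:360,280:345]
q=pix(b);P=deep("scene",q,z["d"]);t=P[(P[:,2]>.118)&(P[:,2]<.14)];print(len(q),len(t),t.mean(0),np.arctan2(*(t.mean(0)[:2]-piv)[::-1]))
cv2.imwrite("pics/s5.png",cv2.resize(im[190:370,270:470],None,fx=4,fy=3.3)[:590,:,::-1])
E
```

```text
t 13.4167 h 0.1666 off 0.0921 0.149 tool ang -0.038 w 0.0554 0.0 F [-0.4  0.4  0.6] Tn 0.01 [ 0.02 -0.    0.  ]
top orange 0
top yellow 0
h 0.0175 scene orange 27 27 ang mean/med/min/max [0.249, 0.271, -0.055, 0.344] r 0.055 0.088
h 0.0128 scene yellow 22 20 ang mean/med/min/max [0.26, 0.265, 0.175, 0.33] r 0.08 0.095
137 54 [0.65108093 0.17607579 0.12450884] -0.862009099593542
```

View pics/s5.png

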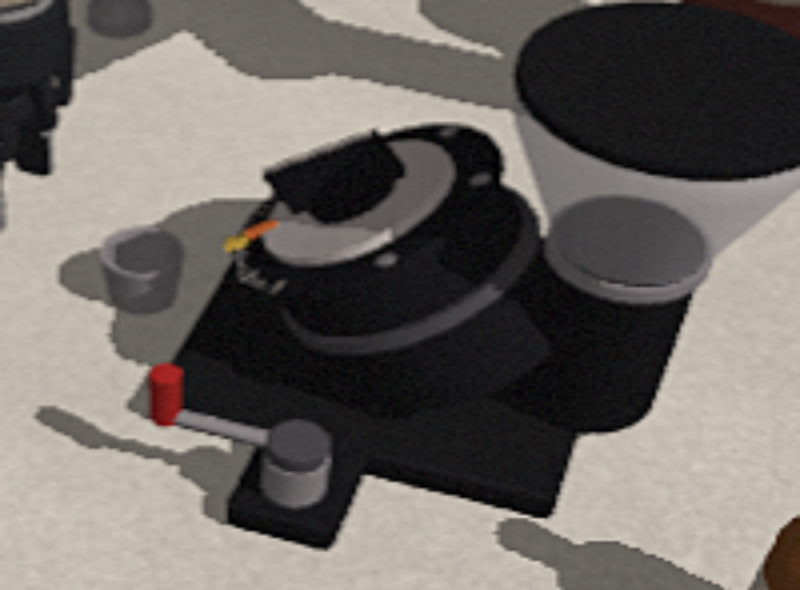

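The pointer (crop (258,230)) lies in line with the tab (237,243), the lever is still at its stop with the red grip at (166,393), and the gripper is clear. I'll hand it in.

```bash
python3 -c "
from plant import robot
print(robot.close_job())"
```

```text
the job is handed in; nothing more can be done
None
```

I handed the job in at about 13.5 s, and no verdict came back: the pointer went about 23 mm past the yellow tab and came back clockwise to stop opposite it with the play taken up, the clamp lever is at its stop, and the arm is clear of everything.

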